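# Ratchet a clamping lever tight on a heat sink and park it

## Task

Clamp the heat sink down on its fixture plate with the orange ratchet lever: turn the lever clockwise, and when it runs out of room lift it off its serrations, swing it back and turn again, until the strap holds the plastic foot hand-firm (about 6.5 N of pull at the ball, against 4 N while it still runs free; 8 N would crack the foot). Then lift the lever once more and park it, dropped fully home in its serrations, to the right with its ball over the plate and not overhanging the front edge. Do not knock the lever against the fins or disturb the parts lying about.

Things in the scene. Friction and masses are not known exactly. Their poses are not given: they have to be found in the camera images.
- fixture: aluminium fixture plate, 202 x 195 mm, top 14 mm above the desk, fixed; origin on the desk under the axis of the vertical clamp stud. x points to the back (to the heat sink), y to the left, z up. Plate edges: front x = -60, back x = +142, left y = +70, right y = -125 mm
- heatsink: aluminium finned heat sink, 80 x 80 mm and 80 mm tall, 0.45 kg, on a black plastic mounting foot 116 x 84 x 6 mm; origin at the centre of its underside, 71 mm behind the stud axis, standing loose on the plate between low guides. Its front fin face is 31 mm behind the stud axis and blocks the lever from swinging over to the back
- strap: dark steel strap clamp, 80 x 30 x 12 mm, lies along the fixture's x on the stud; the rubber pad under its rear end stands 3 to 12 mm above the front edge of the plastic foot until the nut has been screwed down. Origin on the stud axis at the underside of the strap
- lever: orange ratchet lever: round head 44 mm across on the stud, arm rising outward along its own -x to a ball; turns about the vertical stud. Origin on the stud axis at the foot of the nut. Down, it drives the nut through 12 serrations (30 degrees apart, 1 to 2 degrees of play). Clockwise seen from above (ball from the right, past the front, to the left) tightens, anticlockwise loosens
- head (a point): middle of the lever's head, on the stud axis. The lever lifts straight up against about 3 N of spring and weight: from 7 mm it swings free and the nut stays put. Let down on tooth tops it hangs 2 to 6 mm high until it is turned a little, then drops home by itself; let the spring do it, as pressing it down hard there wedges the nut round
- stud (a point): stud axis at the plate's top. Coarse thread: the nut goes 4 mm down per radian. It takes a steady 4 N of pull at the ball, along its circle; from where the pad meets the foot, different every time, the pull grows by about 1 N in 0.1 rad. Hand-firm is 6 to 7 N; the foot cracks at 8 N. It takes 1 to 3.7 rad in all. The nut holds by itself when the lever is lifted or let go
- ball (a point): centre of the smooth ball at the lever's end, 24 mm across, 85 mm from the stud axis, 82 to 91 mm above the desk at the start, lower as the nut goes down. At the start it stands between a little right of the front and well to the left, with at least 25 mm free beside it. It can be pushed round, or gripped and lifted (firmly, as it slowly slips when twisted in the grip)
- lifter (a joint): height of the lever over its lowest (engaged) position on the nut, m: 0 = fully down in the serrations, 0.007 or more = free of them, 0.013 = highest
- fan_c: black 80 mm fan with its lead, lying left of the plate; leave alone
- screw_tin: small open tin of screws, 50 x 72 x 22 mm, right of the plate; leave alone
- driver_red: red screwdriver, 202 mm long, lying left of the plate; leave alone
- hex_keys: red holder with hex keys, 36 x 96 x 19 mm, in front of the plate; leave alone
Mind the look-alikes: they are no part of the job. Leave any green look-alike of the heatsink alone.

How it is judged:
By the outcome, as a careful person would: the job done as asked, in the order asked, and still so for the second after the job is handed in, with the robot touching nothing.
It also fails if it takes over 72 s, if anything falls off the work surface, if the arm or the gripper's body presses on something with over 40 N, if the wrist force passes 120 N, or if a joint passes its speed limit or range.

## Robot

A 6-joint arm with a two-finger parallel gripper is mounted at the origin on a cart in front of the work surface, level with it; the furniture and walls round the work are solid. World frame = base frame: x ahead of the robot, y to its left, z up, the work surface at z = 0. Lengths are in m, angles in rad, forces in N, time in s.
With the tool pointing down it reaches from about 0.35 to 0.775 m from the base axis. Payload 5.5 kg.
Tool frame: the origin (TCP) lies between the finger pads; the fingertips stand 11 mm ahead of it and the grasp point (between the pads) lies 8 mm behind it (tips_ahead is the distance from the TCP to the fingertips, in m); z points along the fingers, y is the line along which they close (so a half turn about z gives the same grasp; the last joint's range is limited). The gripper opens to 85 mm and grips with 20 to 120 N. Pads are 22 mm wide; open, the fingers measure 114 mm over their backs; the gripper's body (76 mm by 85 mm) begins 54 mm behind the grasp point. The pads swing forward as they close: fully open they stand 13 mm farther back than shut.
Start: joints at [1.056, 0.313, 0.046, 1.304, 0, 1.431], TCP at [0.211, 0.535, 0.242] pointing down, gripper open.
Joint ranges: [-2.76, 2.76], [-0.86, 1.69], [-1.03, 1.26], [-2.2, 2.34], [-1.47, 1.5], [-3.14, 3.14]. Speed limits (rad/s): [2.57, 2.57, 3.14, 3.14, 3.14, 3.14].

## Interface

Orientations are given as a unit quaternion [w, x, y, z].
In Python, from workcell import * gives the robot as it stands. The module is installed in compiled form; this text tells all that it offers.
- The arm moves only by the tool jog_arm, never from a script. Its argument "moves" is a list of rows, each an object with "fingers": the closure, from 0 (fully open) to 1 (shut); "slide": the shift along the tool's x, y, z in mm, a list of three; "angular": the turn, a rotation vector about the tool's x, y, z in degrees, a list of three. A call has 1 to 10 rows; each row is the pose to reach, as a shift and turn from the pose commanded when the call began, along the tool's axes at that moment; what a row does not reach only later rows make up. A row lasts 1/12 s, in which the tool goes at most 41.7 mm and 7.16 degrees, less where a joint would pass 70% of its speed; a pose out of reach is approached as far as the arm can. A call with a gripper value outside its range is refused whole. The fingers move at their own pace and stop on an object; "squeeze" is the grip in N (left out, the last holds). Time passes only in rows, so rows that repeat a pose let the fingers close. It gives the time, the measured TCP pose, the force, the opening and the grip force at its end, in the units of the state.
- get_state(): the state, without advancing time (a new reading comes with each control period).
- read_camera(name): name is "side" or "top"; returns a dict with "color" (420x560x3 uint8, red, green, blue), "fovy" (degrees; the focal length in pixels is half the picture's height over the tangent of half this angle, whatever the lens; pixels are square), "cx", "cy" (the principal point, pixels), "world_from_camera" (4x4, takes a point from camera to world coordinates). Camera axes: x right, y down, z forward; pixel columns grow to the right and rows downward; lengths in m; the calibration is good to about 2 mm. A picture is of the moment at which its call begins. There is no depth.
- hand_in(): hands the job in; it is judged then, once.
Trained networks look in a picture, given as the dict that the camera call returned (one of the last four; its "shot" number tells which), for a name from the list of things; names that differ only in an ending like _2 or _b are one class to them, and where a whole thing is asked for, a point or a joint stands for the part that bears it (a point fixed in the world has none). Each returns a list of dicts, best first, with "p" (0 to 1); they miss things now and then, are a little off and sometimes report something else, mostly with a low value. They report only what shows in the picture. A call takes as long as a camera call. They do not tell look-alikes from the thing itself.
- look_for(target, picture): "point" ([column, row] in pixels, amid what is visible of it).
- tip_of(target, picture): "point" ([column, row] in pixels: a listed point, or the origin of a listed thing).
The state is a dict: "clock": time; "joint_pos": joint angles; "qvel": joint speeds; "tau": joint torques, N m; "tcp_pos": TCP position; "orientation": TCP orientation; "wrist_force": force on the tool from outside, world axes, zero at the start; "ft_torque": the same for the moment, N m; "finger_gap": finger opening in m; "grip_force": force on a finger pad.
Only numpy, scipy, OpenCV 4.12 (cv2) and the standard library are available. Lean on these libraries where they do the work, as an engineer would, in place of code of your own. Each camera call takes 0.05 s, during which the arm holds its last target. There are 200 camera calls.

## Working session

There is one attempt and no reset: what is moved stays moved. The work goes in short steps, Python scripts to look and compute and a tool call to move; the robot and the scene stay as the last step left them, time stands still between calls to the robot, and variables do not carry over. Pictures are saved under pics/ and viewed, at most 10 in all, crops included, and the job is handed in when it is done.

Besides the shell and the picture viewer there is one more tool, called after "Call:" by a JSON object that holds its "name" and its "arguments", one argument or row to a line. jog_arm: Moves the arm, as the interface text tells. Its arguments: {"type":"object","properties":{"moves":{"type":"array","items":{"type":"object","properties":{"fingers":{"type":"number"},"slide":{"type":"array","items":{"type":"number"}},"angular":{"type":"array","items":{"type":"number"}}}}},"squeeze":{"type":"number"}},"required":["moves"]}

```bash
mkdir -p pics; cat > h.py <<'E'
from workcell import *
import numpy as np, cv2
from scipy.spatial.transform import Rotation as R
def ray(p,uv):
    f=p["color"].shape[0]/2/np.tan(np.radians(p["fovy"])/2)
    T=np.array(p["world_from_camera"]); d=T[:3,:3]@np.array([(uv[0]-p["cx"])/f,(uv[1]-p["cy"])/f,1.])
    return T[:3,3],d/np.linalg.norm(d)
def at_z(p,uv,z):
    o,d=ray(p,uv); return o+d*(z-o[2])/d[2]
def proj(p,X):
    f=p["color"].shape[0]/2/np.tan(np.radians(p["fovy"])/2)
    T=np.array(p["world_from_camera"]); c=T[:3,:3].T@(np.array(X)-T[:3,3]); return [f*c[0]/c[2]+p["cx"],f*c[1]/c[2]+p["cy"]]
def tri(a,ua,b,ub):
    o1,d1=ray(a,ua);o2,d2=ray(b,ub)
    s=np.linalg.lstsq(np.array([d1,-d2]).T,o2-o1,rcond=None)[0]
    return (o1+s[0]*d1+o2+s[1]*d2)/2, np.linalg.norm(o1+s[0]*d1-o2-s[1]*d2)
def save(p,n): cv2.imwrite("pics/"+n,cv2.cvtColor(p["color"],cv2.COLOR_RGB2BGR))
E
python3 - <<'E'
from h import *
np.set_printoptions(precision=4,suppress=True)
t=read_camera("top");s=read_camera("side")
save(t,"t0.png");save(s,"s0.png")
for n,p in(("top",t),("side",s)):
    print(n,p["fovy"],np.array(p["world_from_camera"]))
    for k in["ball","head","stud","fixture","heatsink","lever","strap"]:
        print(k,[(np.round(d["point"],1).tolist(),round(d["p"],2)) for d in tip_of(k,p)[:3]])
st=get_state();print({k:np.round(v,3) for k,v in st.items()})
E
```

```text
top 46.326191418548596 [[ 0.0186 -0.9911  0.1318  0.334 ]
 [-0.9998 -0.0191 -0.0021 -0.0138]
 [ 0.0046 -0.1317 -0.9913  1.3141]
 [ 0.      0.      0.      1.    ]]
ball [([238.1, 215.0], 0.79)]
head [([252.4, 190.1], 0.84)]
stud [([255.0, 192.3], 0.61)]
fixture [([256.6, 193.2], 0.74), ([256.1, 192.1], 0.59)]
heatsink [([346.0, 188.2], 0.74), ([256.6, 169.1], 0.6)]
lever [([255.2, 193.2], 0.89)]
strap [([254.9, 191.1], 0.72), ([253.8, 193.2], 0.62)]
side 45.487411415969035 [[ 0.9057 -0.1811  0.3834 -0.0043]
 [-0.4235 -0.3449  0.8377 -1.1113]
 [-0.0195 -0.921  -0.389   0.5847]
 [ 0.      0.      0.      1.    ]]
ball [([258.4, 188.8], 0.59)]
head [([284.6, 196.6], 0.83)]
stud [([290.0, 214.0], 0.71)]
fixture [([289.4, 215.7], 0.91)]
heatsink [([312.9, 210.3], 0.93), ([337.0, 248.8], 0.63), ([288.7, 205.1], 0.32)]
lever [([288.2, 206.3], 0.74)]
strap [([285.3, 204.2], 0.64)]
{'clock': np.float64(0.8), 'joint_pos': array([ 1.056,  0.313,  0.046,  1.304, -0.   ,  1.431]), 'qvel': array([-0.001,  0.001,  0.   ,  0.   ,  0.002, -0.001]), 'tau': array([ -0.002, -48.039,  29.879,  -0.   ,  -0.   ,  -0.   ]), 'tcp_pos': array([0.211, 0.535, 0.242]), 'orientation': array([0.   , 0.186, 0.982, 0.   ]), 'wrist_force': array([-0.062,  0.038,  0.162]), 'ft_torque': array([-0.037,  0.021, -0.032]), 'grip_force': np.float64(0.0), 'finger_gap': np.float64(0.085)}
```

View pics/t0.png

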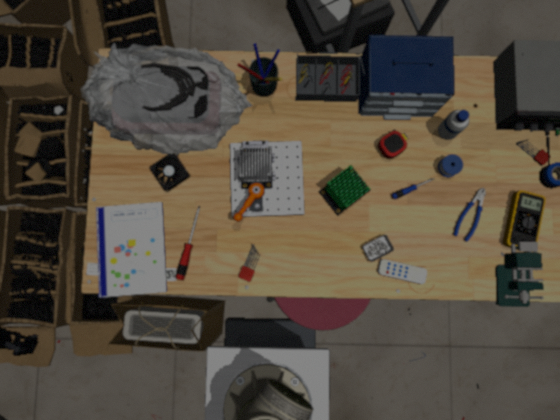

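View pics/s0.png

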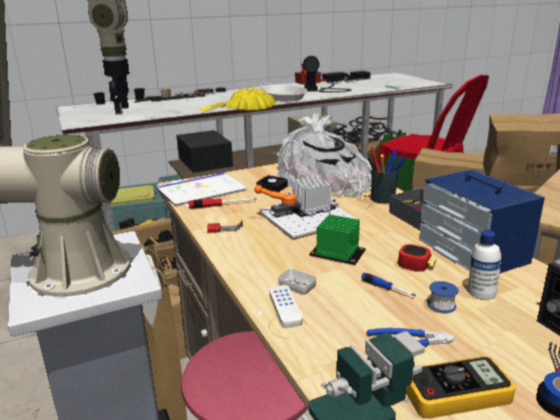

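```bash
python3 - <<'E'
from h import *
np.set_printoptions(precision=4,suppress=True)
t=read_camera("top");s=read_camera("side")
P={}
for k in["ball","head","stud","fixture","heatsink"]:
    a=tip_of(k,t)[0]["point"];b=tip_of(k,s)[0]["point"];print(k,*tri(t,a,s,b))
    P[k]=a
print("stud top z.014",at_z(t,P["stud"],.014),"fixt z0",at_z(t,P["fixture"],0),"ball z.086",at_z(t,P["ball"],.086))
big=cv2.resize(t["color"][130:270,180:380],None,fx=3.9,fy=3.9,interpolation=cv2.INTER_CUBIC)
cv2.imwrite("pics/c0.png",cv2.cvtColor(big,cv2.COLOR_RGB2BGR))
E
```

```text
ball [0.4819 0.0712 0.0951] 0.010567661568341328Traceback (most recent call last):
  File "<stdin>", line 6, in <module>
IndexError: list index out of range
```

The top view shows the orange lever's head at about (256,189) and its ball at (238,215), front left of the stud. The grey heat sink is at (254,163). The green block at (346,190) is a look-alike heat sink on its own base, so I leave it alone. Other things that could be taken for the lever are the red screwdriver (187,250) and the hex keys (249,265). The only orange part is the lever.

```bash
cat >> h.py <<'E'
def best(k,p,near=None,r=40):
    L=[d for d in tip_of(k,p) if near is None or np.hypot(*(np.array(d["point"])-near))<r]
    return np.array(L[0]["point"]) if L else None
E
python3 - <<'E'
from h import *
np.set_printoptions(precision=4,suppress=True)
acc={}
for i in range(3):
    t=read_camera("top");s=read_camera("side")
    for k in["ball","head","stud","fixture","heatsink"]:
        for n,p,nr in(("t",t,(252,190)),("s",s,(290,205))):
            b=best(k,p,nr)
            if b is not None: acc.setdefault((k,n),[]).append(b)
m={q:np.median(v,axis=0) for q,v in acc.items()}
print(m)
for k,z in(("ball",.086),("head",.06),("stud",.014),("fixture",0),("heatsink",.014)):
    if (k,"t") in m: print(k,"top@z",at_z(t,m[k,"t"],z), "tri",*(tri(t,m[k,"t"],s,m[k,"s"]) if (k,"s") in m else ()))
# orange blob
for n,p,b in(("t",t,(150,250,215,285)),("s",s,(165,235,235,345))):
    c=p["color"][b[0]:b[1],b[2]:b[3]]; h=cv2.cvtColor(c,cv2.COLOR_RGB2HSV)
    mk=((h[...,0]>7)&(h[...,0]<20)&(h[...,1]>170)&(h[...,2]>110))
    ys,xs=np.nonzero(mk);print(n,len(xs),xs.min()+b[2],xs.max()+b[2],ys.min()+b[0],ys.max()+b[0])
a=cv2.resize(t["color"][135:225,222:312],(560,560),interpolation=cv2.INTER_CUBIC)
a=np.hstack([a[:, :400],cv2.resize(s["color"][170:245,240:340],(400,300),interpolation=cv2.INTER_CUBIC)[np.clip(np.arange(560),0,299)]])
cv2.imwrite("pics/c0.png",cv2.cvtColor(a,cv2.COLOR_RGB2BGR))
E
```

```text
{('ball', 't'): array([240.2, 214.9]), ('ball', 's'): array([257.3, 187.8]), ('head', 't'): array([254. , 191.6]), ('head', 's'): array([287.2, 197.1]), ('stud', 't'): array([255.7, 192.7]), ('stud', 's'): array([289.6, 214.1]), ('fixture', 't'): array([255.7, 192.4]), ('fixture', 's'): array([289.7, 215.5]), ('heatsink', 't'): array([254.8, 167.5]), ('heatsink', 's'): array([311., 211.])}
ball top@z [0.4872 0.0746 0.086 ] tri [0.4817 0.0759 0.0914] 0.010136714664519299
head top@z [0.552  0.0424 0.06  ] tri [0.5511 0.0425 0.0621] 0.0009834593980527129
stud top@z [0.5571 0.0398 0.014 ] tri [0.557  0.0403 0.0104] 0.0013989729920376951
fixture top@z [0.5603 0.0404 0.    ] tri [0.5581 0.0407 0.0058] 0.0025235798802598075
heatsink top@z [0.6261 0.044  0.014 ] tri [0.6276 0.0447 0.0037] 0.0015864934636877792
t 230 235 263 183 220
s 288 255 295 184 203
```

View pics/c0.png

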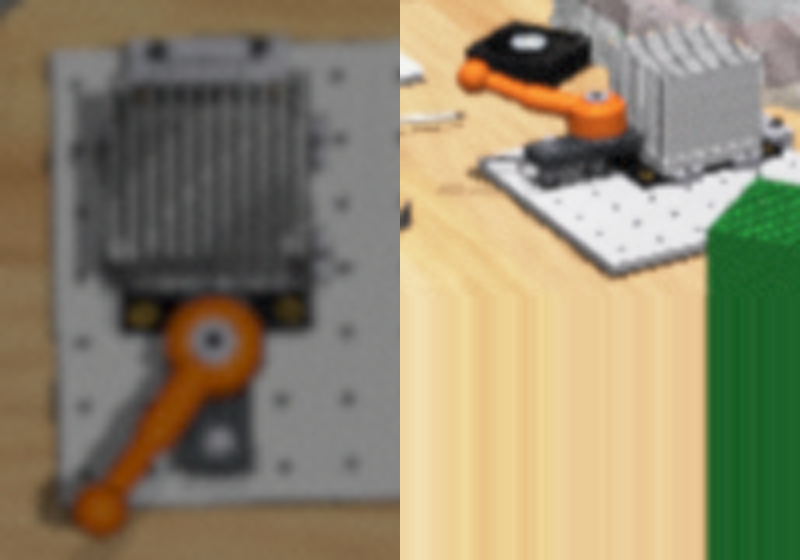

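The crop confirms the orange lever. Its ball sits at about top px (238,216) and side px (258,188.5), with the head centre at (256,189.5). The arm points front-left and nothing is near the ball.

```bash
python3 - <<'E'
from h import *
np.set_printoptions(precision=4,suppress=True)
t=read_camera("top");s=read_camera("side")
print("ball",*tri(t,(237.7,216.2),s,(257.8,188.3)))
print("head tops",at_z(t,(255.8,189.2),.075))
# plate corners in top picture (pale, low saturation)
c=t["color"];h=cv2.cvtColor(c,cv2.COLOR_RGB2HSV)
m=((h[...,1]<60)&(h[...,2]>75)).astype(np.uint8);m[:138]=0;m[225:]=0;m[:,:225]=0;m[:,310:]=0
m=cv2.morphologyEx(m,cv2.MORPH_CLOSE,np.ones((9,9)))
cn=max(cv2.findContours(m,0,1)[0],key=cv2.contourArea);r=cv2.minAreaRect(cn);print(r)
for q in cv2.boxPoints(r):print(q,at_z(t,q,.014)[:2])
# side picture reprojections
for X in([.557,.0405,.014],[.557,.0405,.07]):print(proj(t,X),proj(s,X))
E
```

```text
ball [0.4819 0.0813 0.0876] 0.0036568021637100006
head tops [0.5557 0.0373 0.075 ]
((266.1837158203125, 177.90899658203125), (75.76758575439453, 73.14485931396484), 87.61405944824219)
[228.0659 141.5806] [0.6967 0.1185]
[301.1473 138.5355] [ 0.7092 -0.0804]
[304.3016 214.2374] [ 0.5013 -0.0913]
[231.2201 217.2825] [0.4893 0.1035]
[np.float64(255.456773729186), np.float64(192.71814416895634)] [np.float64(289.78609979490534), np.float64(212.84987440373337)]
[np.float64(254.63864777473998), np.float64(189.01882673411828)] [np.float64(289.56878570823363), np.float64(194.28064409517336)]
```

Call:
{"name": "jog_arm", "arguments": {
  "moves": [
    {"slide": [-42,-32,5],"angular": [0,0,1],"fingers": 0},
    {"slide": [-209,-162,30],"angular": [0,0,4],"fingers": 0.2},
    {"slide": [-209,-162,30],"angular": [0,0,4],"fingers": 0.2},
    {"slide": [-209,-162,30],"angular": [0,0,4],"fingers": 0.2},
    {"slide": [-418,-324,70],"angular": [0,0,7.5],"fingers": 0.2},
    {"slide": [-418,-324,70],"angular": [0,0,7.5],"fingers": 0.2},
    {"slide": [-418,-324,70],"angular": [0,0,7.5],"fingers": 0.2},
    {"slide": [-418,-324,70],"angular": [0,0,7.5],"fingers": 0.2},
    {"slide": [-418,-324,70],"angular": [0,0,7.5],"fingers": 0.2},
    {"slide": [-418,-324,70],"angular": [0,0,7.5],"fingers": 0.2}
  ]
}}

```text
clock: 3.78
tcp_pos: [0.4225, 0.1782, 0.1888]
orientation: [0.0, 0.25, 0.968, 0.0]
wrist_force: [0.5, 0.7, 0.4]
finger_gap: 0.0683
grip_force: 0.0
```

Call:
{"name": "jog_arm", "arguments": {
  "moves": [
    {"slide": [0,0,0],"angular": [0,0,0],"fingers": 0.2},
    {"slide": [0,0,0],"angular": [0,0,0],"fingers": 0.2},
    {"slide": [0,0,0],"angular": [0,0,0],"fingers": 0.2}
  ]
}}

```text
clock: 4.03
tcp_pos: [0.4216, 0.18, 0.1888]
orientation: [-0.0, 0.251, 0.968, 0.0]
wrist_force: [0.1, 0.1, -0.0]
finger_gap: 0.0686
grip_force: 0.0
```

Call:
{"name": "jog_arm", "arguments": {
  "moves": [
    {"slide": [-35,-20,0]},
    {"slide": [-68,-39,0]},
    {"slide": [-101.5,-58,0]},
    {"slide": [-101.5,-58,20]},
    {"slide": [-101.5,-58,20]},
    {"slide": [-101.5,-58,20]}
  ]
}}

```text
schema error: expected keys fingers, slide, angular
```

```bash
python3 - <<'E'
from h import *
np.set_printoptions(precision=4,suppress=True)
t=read_camera("top");s=read_camera("side");st=get_state();print(st["tcp_pos"],st["joint_pos"])
a=cv2.resize(t["color"][160:240,200:280],(400,400),interpolation=cv2.INTER_CUBIC)
b=cv2.resize(s["color"][150:230,220:300],(400,400),interpolation=cv2.INTER_CUBIC)
cv2.imwrite("pics/c1.png",cv2.cvtColor(np.hstack([a,b]),cv2.COLOR_RGB2BGR))
print(proj(t,st["tcp_pos"]),proj(s,st["tcp_pos"]))
E
```

```text
[0.4212 0.1811 0.189 ] [ 0.2305  0.114  -0.3401  1.1165  0.0004  0.7343]
[np.float64(189.88701093077776), np.float64(236.93034707666212)] [np.float64(223.25458687831576), np.float64(146.63466260765992)]
```

View pics/c1.png

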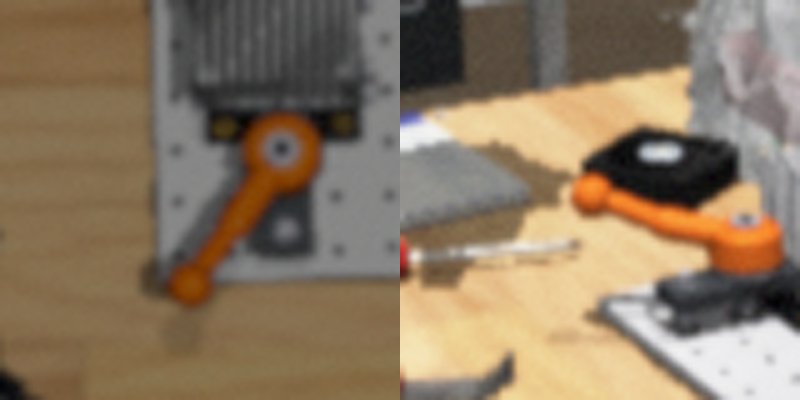

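The move was refused because each row needs all three keys, so nothing moved. The crop confirms the ball at top (238,217) and side (258,188.5), with the gripper still clear of it.

Call:
{"name": "jog_arm", "arguments": {
  "moves": [
    {"slide": [-34,-20,0],"angular": [0,0,0],"fingers": 0.2},
    {"slide": [-68,-39,0],"angular": [0,0,0],"fingers": 0.2},
    {"slide": [-102,-59,0],"angular": [0,0,0],"fingers": 0.2},
    {"slide": [-102,-59,0],"angular": [0,0,0],"fingers": 0.2},
    {"slide": [-102,-59,20],"angular": [0,0,0],"fingers": 0.2},
    {"slide": [-102,-59,20],"angular": [0,0,0],"fingers": 0.2},
    {"slide": [-102,-59,20],"angular": [0,0,0],"fingers": 0.2},
    {"slide": [-102,-59,20],"angular": [0,0,0],"fingers": 0.2}
  ]
}}

```text
clock: 4.8
tcp_pos: [0.4819, 0.0805, 0.1692]
orientation: [-0.0, 0.249, 0.969, 0.0]
wrist_force: [0.9, -0.5, -0.3]
finger_gap: 0.0682
grip_force: 0.0
```

```bash
python3 - <<'E'
from h import *
np.set_printoptions(precision=4,suppress=True)
t=read_camera("top");s=read_camera("side");st=get_state();print(st["tcp_pos"],st["orientation"],st["finger_gap"])
a=cv2.resize(t["color"][160:240,200:280],(400,400),interpolation=cv2.INTER_CUBIC)
b=cv2.resize(s["color"][150:230,220:300],(400,400),interpolation=cv2.INTER_CUBIC)
cv2.imwrite("pics/c2.png",cv2.cvtColor(np.hstack([a,b]),cv2.COLOR_RGB2BGR))
p=st["tcp_pos"];print(proj(t,p),proj(s,p),proj(s,[*p[:2],.088]))
E
```

```text
[0.4825 0.0801 0.1696] [0.0005 0.2492 0.9685 0.0002] 0.06845543079962654
[np.float64(235.35187943088172), np.float64(212.4042208743038)] [np.float64(257.76799060052804), np.float64(159.8606167725335)] [np.float64(258.8225024724601), np.float64(188.17552099262045)]
```

View pics/c2.png

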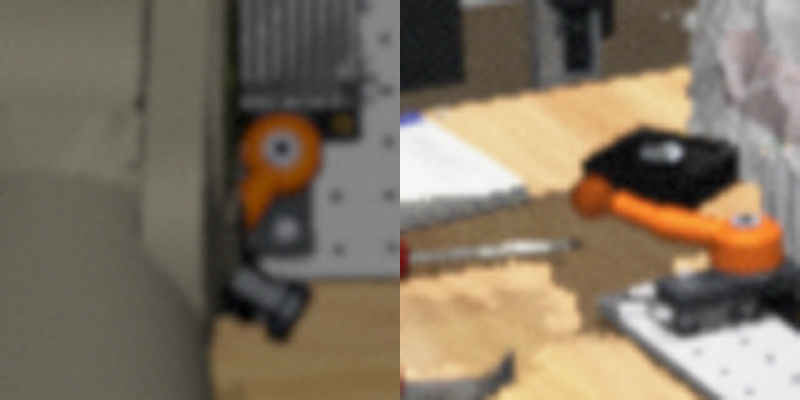

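The side view shows the fingers at about (255,157), straight above the ball at (258,188). Next: descend and grip.

Call:
{"name": "jog_arm", "arguments": {
  "moves": [
    {"slide": [0,0,35],"angular": [0,0,0],"fingers": 0.2},
    {"slide": [0,0,65],"angular": [0,0,0],"fingers": 0.2},
    {"slide": [0,0,80],"angular": [0,0,0],"fingers": 0.2},
    {"slide": [0,0,90],"angular": [0,0,0],"fingers": 0.2},
    {"slide": [0,0,90],"angular": [0,0,0],"fingers": 0.2},
    {"slide": [0,0,90],"angular": [0,0,0],"fingers": 0.2}
  ]
}}

```text
clock: 5.4
tcp_pos: [0.4827, 0.0793, 0.0793]
orientation: [0.0, 0.25, 0.968, 0.0]
wrist_force: [-0.1, 0.4, -0.1]
finger_gap: 0.0684
grip_force: 0.0
```

Call:
{"name": "jog_arm", "arguments": {
  "moves": [
    {"slide": [0,0,0],"angular": [0,0,0],"fingers": 0.5},
    {"slide": [0,0,0],"angular": [0,0,0],"fingers": 0.6},
    {"slide": [0,0,0],"angular": [0,0,0],"fingers": 0.65},
    {"slide": [0,0,0],"angular": [0,0,0],"fingers": 0.7},
    {"slide": [0,0,0],"angular": [0,0,0],"fingers": 0.75},
    {"slide": [0,0,0],"angular": [0,0,0],"fingers": 0.85},
    {"slide": [0,0,0],"angular": [0,0,0],"fingers": 1},
    {"slide": [0,0,0],"angular": [0,0,0],"fingers": 1}
  ],
  "squeeze": 50
}}

```text
clock: 6.07
tcp_pos: [0.4828, 0.0793, 0.079]
orientation: [0.0, 0.25, 0.968, 0.0]
wrist_force: [-0.1, 2.6, 1.8]
finger_gap: 0.0211
grip_force: 48.8
```

```bash
python3 - <<'E'
from h import *
np.set_printoptions(precision=4,suppress=True)
s=read_camera("side");st=get_state();print(st["tcp_pos"],st["finger_gap"],st["wrist_force"],st["ft_torque"],st["grip_force"])
b=cv2.resize(s["color"][150:220,220:313],(797,600),interpolation=cv2.INTER_CUBIC)
cv2.imwrite("pics/c3.png",cv2.cvtColor(b,cv2.COLOR_RGB2BGR))
p=st["tcp_pos"];print(proj(s,p),proj(s,[*p[:2],p[2]+.008]),proj(s,[*p[:2],p[2]-.011]))
E
```

```text
[0.4827 0.0793 0.079 ] 0.0208235899897248 [-0.428   0.9299  2.3305] [ 0.4074 -0.0578  0.082 ] 48.78961801528931
[np.float64(259.1456149561821), np.float64(191.3129823409848)] [np.float64(259.04528875165283), np.float64(188.60659126491385)] [np.float64(259.28282726127435), np.float64(195.01440969758733)]
```

View pics/c3.png

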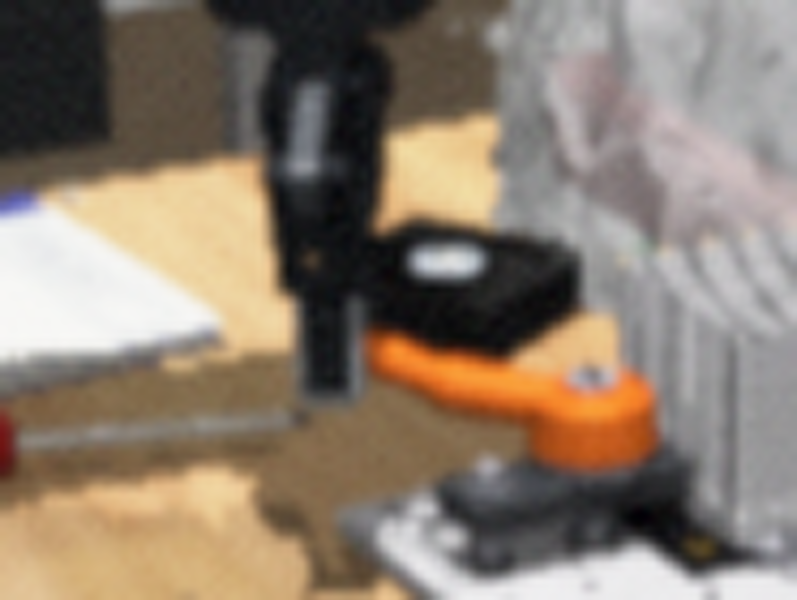

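The pads (crop rows 290–400) straddle the ball, whose centre is at about row 330. The head and arm look undisturbed. I start with a 25° tightening arc.

Call:
{"name": "jog_arm", "arguments": {
  "moves": [
    {"slide": [-0.3,7.4,0.4],"angular": [0,0,5],"fingers": 1},
    {"slide": [-1.3,14.8,0.7],"angular": [0,0,10],"fingers": 1},
    {"slide": [-2.9,22.0,1.1],"angular": [0,0,15],"fingers": 1},
    {"slide": [-5.1,29.1,1.4],"angular": [0,0,20],"fingers": 1},
    {"slide": [-8.0,35.9,1.8],"angular": [0,0,25],"fingers": 1}
  ]
}}

```text
clock: 6.53
tcp_pos: [0.5062, 0.1062, 0.0768]
orientation: [-0.0, 0.456, 0.89, -0.001]
wrist_force: [-1.3, -1.6, 3.9]
finger_gap: 0.0211
grip_force: 48.9
```

```bash
cat > r.py <<'E'
from h import *
S=np.array([.5565,.0385]);FX=np.radians(3.6)
def rep():
    st=get_state();p=st["tcp_pos"];d=p[:2]-S;r=np.hypot(*d);u=d/r;tg=np.array([u[1],-u[0]]) # clockwise tangent
    f=st["wrist_force"];x=R.from_quat(np.roll(st["orientation"],-1)).as_matrix()[:,0]
    phi=(183.6-np.degrees(np.arctan2(d[1],d[0]))+180)%360-180
    print("clk %.2f r %.1f phi %.1f z %.1f yawerr %.1f | resist(cw) %.2f rad %.2f fz %.2f Mz %.3f gap %.1f grip %.0f"%(st["clock"],r*1e3,phi,p[2]*1e3,
      (np.degrees(np.arctan2(x[1],x[0])-np.arctan2(d[1],d[0]))+180)%360-180,-f[:2]@tg,f[:2]@u,f[2],st["ft_torque"][2],st["finger_gap"]*1e3,st["grip_force"]))
if __name__=="__main__": rep()
E
python3 r.py
```

```text
clk 6.53 r 84.4 phi 57.0 z 76.8 yawerr -0.8 | resist(cw) 2.02 rad -0.47 fz 3.86 Mz 0.179 gap 21.1 grip 49
```

Call:
{"name": "jog_arm", "arguments": {
  "moves": [
    {"slide": [-0.5,8.9,0],"angular": [0,0,6],"fingers": 1},
    {"slide": [-1.9,17.7,0.2],"angular": [0,0,12],"fingers": 1},
    {"slide": [-4.2,26.3,0.5],"angular": [0,0,18],"fingers": 1},
    {"slide": [-7.3,34.6,0.8],"angular": [0,0,24],"fingers": 1},
    {"slide": [-11.4,42.5,1.1],"angular": [0,0,30],"fingers": 1},
    {"slide": [-11.4,42.5,1.1],"angular": [0,0,30],"fingers": 1}
  ]
}}

```text
clock: 7.03
tcp_pos: [0.5477, 0.1216, 0.0751]
orientation: [-0.0, 0.67, 0.742, -0.001]
wrist_force: [-2.7, -2.9, 1.2]
finger_gap: 0.0212
grip_force: 48.9
```

```bash
cat > r.py <<'E'
from h import *
S=np.array([.5565,.0385])
def rep():
    st=get_state();p=st["tcp_pos"];d=p[:2]-S;r=np.hypot(*d);u=d/r;tg=np.array([u[1],-u[0]]) # clockwise tangent
    f=st["wrist_force"];x=R.from_quat(np.roll(st["orientation"],-1)).as_matrix()[:,0]
    phi=(183.6-np.degrees(np.arctan2(d[1],d[0]))+180)%360-180
    T=-f[:2]@tg*r+st["ft_torque"][2]
    print("clk %.2f r %.1f phi %.1f z %.1f yawerr %.1f | PULL %.2f Ft %.2f rad %.2f fz %.2f M %s gap %.1f grip %.0f"%(st["clock"],r*1e3,phi,p[2]*1e3,
      (np.degrees(np.arctan2(x[1],x[0])-np.arctan2(d[1],d[0]))+180)%360-180,T/.085,-f[:2]@tg,f[:2]@u,f[2],np.round(st["ft_torque"],3),st["finger_gap"]*1e3,st["grip_force"]))
if __name__=="__main__": rep()
E
python3 r.py
```

```text
clk 7.03 r 83.6 phi 87.6 z 75.1 yawerr -0.2 | PULL 3.11 Ft 2.95 rad -2.63 fz 1.16 M [-0.42   0.439  0.017] gap 21.2 grip 49
```

Call:
{"name": "jog_arm", "arguments": {
  "moves": [
    {"slide": [-0.5,0,-3],"angular": [0,0,0],"fingers": 1},
    {"slide": [-0.5,-0.5,-6],"angular": [0,0,0],"fingers": 1},
    {"slide": [-0.5,-0.5,-9],"angular": [0,0,0],"fingers": 1},
    {"slide": [-0.5,-0.5,-11],"angular": [0,0,0],"fingers": 1},
    {"slide": [-0.5,-0.5,-11],"angular": [0,0,0],"fingers": 1}
  ],
  "squeeze": 70
}}

```text
clock: 7.45
tcp_pos: [0.5471, 0.1209, 0.087]
orientation: [0.0, 0.669, 0.744, -0.001]
wrist_force: [-0.3, -5.7, -3.0]
finger_gap: 0.0205
grip_force: 69.2
```

```bash
python3 r.py
```

```text
clk 7.45 r 82.9 phi 87.1 z 87.0 yawerr -0.4 | PULL 0.31 Ft 0.90 rad -5.61 fz -3.01 M [-1.004  0.058 -0.049] gap 20.5 grip 69
```

```bash
cat > arc.py <<'E'
from h import *
import sys
# arc.py cx cy r dir step n dz_per_rad dr_init : rows of slide about centre, from measured pose
cx,cy,r,step,n,dz=map(float,sys.argv[1:7])
st=get_state();p=st["tcp_pos"];M=R.from_quat(np.roll(st["orientation"],-1)).as_matrix()
d=p[:2]-[cx,cy];a0=np.arctan2(d[1],d[0]);print("r now",np.hypot(*d)*1e3,"yaw",np.degrees(a0),"x yaw",np.degrees(np.arctan2(M[1,0],M[0,0])))
for i in range(1,int(n)+1):
    th=np.radians(step*i);q=np.array([cx+r*np.cos(a0-th),cy+r*np.sin(a0-th)])-p[:2]
    s=M.T@np.array([*q,0])*1e3;print(round(s[0],1),round(s[1],1),round(dz*th,1),"ang",step*i)
E
python3 arc.py .557 .0365 .085 -7 10 0
```

```text
r now 84.95200016916463 yaw 96.66828668338968 x yaw 96.06218258363381
-0.7 -10.4 -0.0 ang -7.0
-2.7 -20.5 -0.0 ang -14.0
-5.9 -30.4 -0.0 ang -21.0
-10.3 -39.8 -0.0 ang -28.0
-15.8 -48.6 -0.0 ang -35.0
-22.4 -56.6 -0.0 ang -42.0
-29.9 -63.8 -0.0 ang -49.0
-38.2 -70.1 -0.0 ang -56.0
-47.2 -75.2 -0.0 ang -63.0
-56.7 -79.3 -0.0 ang -70.0
```

Call:
{"name": "jog_arm", "arguments": {
  "moves": [
    {"slide": [-1.5,-10.4,0],"angular": [0,0,-7],"fingers": 1},
    {"slide": [-3.6,-20.5,0],"angular": [0,0,-14],"fingers": 1},
    {"slide": [-6.8,-30.2,0],"angular": [0,0,-21],"fingers": 1},
    {"slide": [-11.2,-39.6,0],"angular": [0,0,-28],"fingers": 1},
    {"slide": [-16.6,-48.3,0],"angular": [0,0,-35],"fingers": 1},
    {"slide": [-23.0,-56.2,0],"angular": [0,0,-42],"fingers": 1},
    {"slide": [-30.4,-63.3,0],"angular": [0,0,-49],"fingers": 1},
    {"slide": [-38.7,-69.6,0],"angular": [0,0,-56],"fingers": 1},
    {"slide": [-47.6,-74.7,0],"angular": [0,0,-63],"fingers": 1},
    {"slide": [-57,-78.8,0],"angular": [0,0,-70],"fingers": 1}
  ]
}}

```text
clock: 8.28
tcp_pos: [0.4754, 0.0576, 0.0873]
orientation: [0.001, 0.117, 0.993, 0.001]
wrist_force: [3.2, 2.3, -2.5]
finger_gap: 0.0203
grip_force: 69.2
```

```bash
sed -i 's/^S=.*/S=np.array([.557,.0365])/' r.py; python3 r.py; python3 arc.py .557 .0365 .085 -7 10 0
```

```text
clk 8.28 r 84.3 phi 18.1 z 87.3 yawerr 1.1 | PULL -0.20 Ft -3.00 rad -2.56 fz -2.51 M [ 0.348 -0.516  0.236] gap 20.3 grip 69
r now 84.31152652188887 yaw 165.4781818443341 x yaw 166.53617427784278
0.2 -10.4 -0.0 ang -7.0
-1.5 -20.6 -0.0 ang -14.0
-4.4 -30.5 -0.0 ang -21.0
-8.5 -40.1 -0.0 ang -28.0
-13.8 -49.0 -0.0 ang -35.0
-20.1 -57.3 -0.0 ang -42.0
-27.4 -64.7 -0.0 ang -49.0
-35.5 -71.1 -0.0 ang -56.0
-44.3 -76.6 -0.0 ang -63.0
-53.8 -80.9 -0.0 ang -70.0
```

Call:
{"name": "jog_arm", "arguments": {
  "moves": [
    {"slide": [-0.7,-10.4,0],"angular": [0,0,-7],"fingers": 1},
    {"slide": [-2.4,-20.5,0],"angular": [0,0,-14],"fingers": 1},
    {"slide": [-5.3,-30.2,0],"angular": [0,0,-21],"fingers": 1},
    {"slide": [-9.4,-39.7,0],"angular": [0,0,-28],"fingers": 1},
    {"slide": [-14.6,-48.5,0],"angular": [0,0,-35],"fingers": 1},
    {"slide": [-20.8,-56.7,0],"angular": [0,0,-42],"fingers": 1},
    {"slide": [-28,-64,0],"angular": [0,0,-49],"fingers": 1},
    {"slide": [-36,-70.3,0],"angular": [0,0,-56],"fingers": 1},
    {"slide": [-44.7,-75.7,0],"angular": [0,0,-63],"fingers": 1},
    {"slide": [-54.1,-79.9,0],"angular": [0,0,-70],"fingers": 1}
  ]
}}

```text
clock: 9.12
tcp_pos: [0.5095, -0.0314, 0.0873]
orientation: [0.003, -0.474, 0.881, 0.002]
wrist_force: [3.9, 9.1, -3.3]
finger_gap: 0.0204
grip_force: 69.2
```

```bash
python3 r.py; python3 arc.py .557 .0365 .085 -5.8 7 0
```

```text
clk 9.12 r 82.8 phi -51.4 z 87.3 yawerr 1.6 | PULL -0.05 Ft -2.04 rad -9.66 fz -3.34 M [ 1.797 -0.63   0.165] gap 20.4 grip 69
r now 82.84218197696663 yaw -124.99911777789505 x yaw -123.41816233894588
2.0 -8.5 -0.0 ang -5.8
0.9 -17.1 -0.0 ang -11.6
-1.0 -25.5 -0.0 ang -17.4
-3.8 -33.6 -0.0 ang -23.2
-7.4 -41.4 -0.0 ang -29.0
-11.7 -48.9 -0.0 ang -34.8
-16.8 -55.8 -0.0 ang -40.6
```

```bash
python3 - <<'E'
import numpy as np
from scipy.optimize import least_squares
P=np.array([[.4827,.0793],[.5062,.1062],[.5477,.1216],[.5471,.1209],[.4754,.0576],[.5095,-.0314]])*1e3
f=np.array([-.8,.5,2.6,5.6,2.6,9.7])
for k in(1.5,3,6,20):
    g=lambda v:np.hypot(*(P-v[:2]).T)-v[2]-f/k
    s=least_squares(g,[557,38,84]);print(k,s.x,s.fun)
E
```

```text
1.5 [550.98368989  41.69560475  77.26172183] [ 1.22514155  0.93134732  0.97678363 -1.6955011  -1.75617916  0.31840776]
3 [553.43013336  40.00681454  80.37589285] [ 0.80249231  0.77301894  0.55158662 -1.10207614 -1.2536735   0.22865177]
6 [554.6922664   39.14587437  81.97749625] [ 0.58908418  0.69033757  0.33924368 -0.804925   -0.99941598  0.18567555]
20 [555.59226383  38.53594146  83.1174728 ] [ 0.43893633  0.63115398  0.19068183 -0.59676819 -0.82030795  0.15630401]
```

```bash
sed -i 's/^S=.*/S=np.array([.555,.0388])/' r.py; python3 r.py; python3 arc.py .555 .0388 .0825 -5.8 7 0
```

```text
clk 9.12 r 83.6 phi -53.4 z 87.3 yawerr -0.4 | PULL 0.27 Ft -1.70 rad -9.73 fz -3.34 M [ 1.797 -0.63   0.165] gap 20.4 grip 69
r now 83.63143513205256 yaw -122.97250338802378 x yaw -123.41816233894588
-1.6 -8.3 -0.0 ang -5.8
-2.9 -16.6 -0.0 ang -11.6
-5.1 -24.6 -0.0 ang -17.4
-8.1 -32.4 -0.0 ang -23.2
-11.8 -39.9 -0.0 ang -29.0
-16.3 -47.0 -0.0 ang -34.8
-21.4 -53.5 -0.0 ang -40.6
```

Call:
{"name": "jog_arm", "arguments": {
  "moves": [
    {"slide": [-2,-8.3,0],"angular": [0,0,-5.8],"fingers": 1},
    {"slide": [-4,-16.6,0],"angular": [0,0,-11.6],"fingers": 1},
    {"slide": [-6.7,-24.4,0],"angular": [0,0,-17.4],"fingers": 1},
    {"slide": [-9.6,-32.2,0],"angular": [0,0,-23.2],"fingers": 1},
    {"slide": [-13.1,-39.3,0],"angular": [0,0,-29],"fingers": 1},
    {"slide": [-17.5,-46.2,0],"angular": [0,0,-34.8],"fingers": 1},
    {"slide": [-22.5,-52.5,0],"angular": [0,0,-40.5],"fingers": 1},
    {"slide": [-22.5,-52.5,0],"angular": [0,0,-40.5],"fingers": 1},
    {"slide": [-22.5,-52.5,0],"angular": [0,0,-40.5],"fingers": 1}
  ]
}}

```text
clock: 9.87
tcp_pos: [0.5638, -0.0431, 0.0865]
orientation: [-0.001, 0.746, -0.666, -0.001]
wrist_force: [-0.7, 4.0, -2.4]
finger_gap: 0.0205
grip_force: 69.2
```

```bash
python3 r.py
```

```text
clk 9.87 r 82.4 phi -92.5 z 86.5 yawerr 0.4 | PULL -0.64 Ft -0.23 rad -4.10 fz -2.35 M [ 0.754  0.031 -0.035] gap 20.5 grip 69
```

Call:
{"name": "jog_arm", "arguments": {
  "moves": [
    {"slide": [-0.5,0,3],"angular": [0,0,0],"fingers": 1},
    {"slide": [-1,0,6],"angular": [0,0,0],"fingers": 1},
    {"slide": [-1,0,8],"angular": [0,0,0],"fingers": 1},
    {"slide": [-1,0,8],"angular": [0,0,0],"fingers": 1}
  ]
}}

```text
clock: 10.2
tcp_pos: [0.5639, -0.0432, 0.0785]
orientation: [-0.0, 0.746, -0.666, -0.0]
wrist_force: [-1.4, 2.9, -2.5]
finger_gap: 0.0203
grip_force: 69.4
```

```bash
python3 r.py
```

```text
clk 10.20 r 82.5 phi -92.6 z 78.5 yawerr 0.3 | PULL 0.24 Ft -1.05 rad -3.06 fz -2.53 M [0.581 0.122 0.106] gap 20.3 grip 69
```

Call:
{"name": "jog_arm", "arguments": {
  "moves": [
    {"slide": [-0.5,0,1.5],"angular": [0,0,0],"fingers": 1},
    {"slide": [-0.5,0,3],"angular": [0,0,0],"fingers": 1},
    {"slide": [-0.5,0,3.2],"angular": [0,0,0],"fingers": 1},
    {"slide": [-0.5,0,3.2],"angular": [0,0,0],"fingers": 1}
  ]
}}

```text
clock: 10.53
tcp_pos: [0.5645, -0.0435, 0.0759]
orientation: [0.0, 0.746, -0.666, 0.001]
wrist_force: [-1.5, -0.8, 2.4]
finger_gap: 0.0204
grip_force: 69.6
```

```bash
python3 r.py;python3 arc.py .555 .0388 .082 5 10 4
```

```text
clk 10.53 r 82.8 phi -93.0 z 75.9 yawerr -0.1 | PULL 2.18 Ft -1.59 rad 0.63 fz 2.39 M [-0.202  0.379  0.317] gap 20.4 grip 70
r now 82.81157112823374 yaw -83.40896899343684 x yaw -83.49652262315415
-1.1 7.1 0.3 ang 5.0
-2.0 14.2 0.7 ang 10.0
-3.6 21.2 1.0 ang 15.0
-5.7 28.1 1.4 ang 20.0
-8.4 34.7 1.7 ang 25.0
-11.7 41.0 2.1 ang 30.0
-15.6 47.1 2.4 ang 35.0
-19.9 52.7 2.8 ang 40.0
-24.7 58.0 3.1 ang 45.0
-30.0 62.9 3.5 ang 50.0
```

Call:
{"name": "jog_arm", "arguments": {
  "moves": [
    {"slide": [-0.1,4.3,0],"angular": [0,0,3],"fingers": 1},
    {"slide": [-0.5,8.7,0],"angular": [0,0,6],"fingers": 1},
    {"slide": [-1,13,0.1],"angular": [0,0,9],"fingers": 1},
    {"slide": [-1.8,17.3,0.3],"angular": [0,0,12],"fingers": 1},
    {"slide": [-2.8,21.5,0.5],"angular": [0,0,15],"fingers": 1}
  ]
}}

```text
clock: 10.95
tcp_pos: [0.5434, -0.0429, 0.0756]
orientation: [0.001, -0.652, 0.758, -0.001]
wrist_force: [0.1, 1.2, 0.4]
finger_gap: 0.0204
grip_force: 69.4
```

```bash
python3 r.py; python3 -c "
from r import *
for i in range(3): read_camera('top');rep()"
```

```text
clk 10.95 r 82.6 phi -78.3 z 75.6 yawerr -0.6 | PULL 3.98 Ft -0.12 rad -1.24 fz 0.40 M [ 0.01  -0.106  0.348] gap 20.4 grip 69
clk 11.00 r 82.6 phi -77.8 z 75.5 yawerr -0.2 | PULL 2.86 Ft 0.63 rad 0.73 fz 1.57 M [-0.102 -0.315  0.191] gap 20.2 grip 70
clk 11.05 r 82.5 phi -78.1 z 75.6 yawerr -0.2 | PULL 3.52 Ft -0.07 rad 0.86 fz 0.73 M [-0.066 -0.031  0.306] gap 20.7 grip 70
clk 11.10 r 82.5 phi -78.2 z 75.6 yawerr -0.2 | PULL 2.55 Ft 0.20 rad -0.21 fz 0.92 M [-0.122 -0.026  0.2  ] gap 19.9 grip 70
```

Call:
{"name": "jog_arm", "arguments": {
  "moves": [
    {"slide": [-0.1,5,0.1],"angular": [0,0,3],"fingers": 1},
    {"slide": [-0.5,9.4,0.3],"angular": [0,0,6],"fingers": 1},
    {"slide": [-1,13.8,0.5],"angular": [0,0,9],"fingers": 1},
    {"slide": [-1.8,18.1,0.7],"angular": [0,0,12],"fingers": 1},
    {"slide": [-2.8,22.3,0.9],"angular": [0,0,15],"fingers": 1},
    {"slide": [-4.1,26.4,1.1],"angular": [0,0,18],"fingers": 1}
  ]
}}

```text
clock: 11.6
tcp_pos: [0.5184, -0.0352, 0.0746]
orientation: [0.001, -0.526, 0.851, -0.001]
wrist_force: [0.4, -1.6, -0.4]
finger_gap: 0.0206
grip_force: 69.4
```

```bash
python3 r.py
```

```text
clk 11.60 r 82.5 phi -60.1 z 74.6 yawerr -0.2 | PULL 5.25 Ft 1.09 rad 1.20 fz -0.36 M [-0.284 -0.314  0.356] gap 20.6 grip 69
```

Call:
{"name": "jog_arm", "arguments": {
  "moves": [
    {"slide": [0,2.9,0.1],"angular": [0,0,2],"fingers": 1},
    {"slide": [-0.2,5.8,0.3],"angular": [0,0,4],"fingers": 1},
    {"slide": [-0.5,8.7,0.4],"angular": [0,0,6],"fingers": 1}
  ]
}}

```text
clock: 11.85
tcp_pos: [0.5109, -0.031, 0.0742]
orientation: [0.001, -0.481, 0.877, -0.001]
wrist_force: [1.8, -2.3, 1.2]
finger_gap: 0.0201
grip_force: 69.5
```

```bash
python3 r.py
```

```text
clk 11.85 r 82.6 phi -54.1 z 74.2 yawerr -0.2 | PULL 6.87 Ft 2.78 rad 0.95 fz 1.19 M [-0.435 -0.192  0.354] gap 20.1 grip 70
```

```bash
python3 -c "
from r import *
for i in range(8): read_camera('top');rep()"
```

```text
clk 11.90 r 82.6 phi -53.8 z 74.2 yawerr -0.0 | PULL 3.70 Ft 1.98 rad 1.76 fz 1.36 M [-0.554 -0.415  0.151] gap 20.3 grip 70
clk 11.95 r 82.5 phi -54.0 z 74.2 yawerr -0.0 | PULL 4.92 Ft 2.45 rad 1.18 fz 0.85 M [-0.445 -0.286  0.216] gap 20.4 grip 70
clk 12.00 r 82.6 phi -54.0 z 74.2 yawerr -0.0 | PULL 5.01 Ft 2.71 rad 1.76 fz 1.62 M [-0.485 -0.289  0.202] gap 19.7 grip 70
clk 12.05 r 82.6 phi -54.0 z 74.2 yawerr 0.0 | PULL 4.62 Ft 2.94 rad 2.16 fz 1.24 M [-0.517 -0.43   0.149] gap 20.6 grip 70
clk 12.10 r 82.6 phi -54.0 z 74.1 yawerr 0.0 | PULL 4.39 Ft 2.57 rad 0.94 fz 0.38 M [-0.572 -0.491  0.161] gap 20.5 grip 70
clk 12.15 r 82.6 phi -53.9 z 74.1 yawerr 0.0 | PULL 6.30 Ft 4.11 rad 1.22 fz 1.40 M [-0.668 -0.494  0.196] gap 20.2 grip 70
clk 12.20 r 82.6 phi -53.9 z 74.0 yawerr 0.1 | PULL 4.92 Ft 3.23 rad 0.27 fz 2.12 M [-0.628 -0.533  0.151] gap 20.5 grip 70
clk 12.25 r 82.7 phi -53.8 z 74.0 yawerr 0.1 | PULL 6.38 Ft 4.32 rad 0.84 fz 2.19 M [-0.688 -0.595  0.185] gap 20.3 grip 70
```

```bash
python3 - <<'E'
import io,contextlib
from r import *
rows=[]
for i in range(24):
    read_camera('top');b=io.StringIO()
    with contextlib.redirect_stdout(b): rep()
    w=b.getvalue().split();g=lambda k:float(w[w.index(k)+1])
    rows.append([g("phi"),g("PULL"),g("Ft"),g("fz"),g("rad"),g("z")])
print(np.round(np.array(rows).reshape(4,6,6).mean(1),2))
E
```

```text
[[-53.6    5.66   4.43   2.24   1.2   73.88]
 [-53.4    5.63   4.76   2.14   1.21  73.8 ]
 [-53.4    5.34   4.93   1.89   1.48  73.8 ]
 [-53.38   5.39   4.78   2.49   1.52  73.8 ]]
```

```bash
cat > q.py <<'E'
import io,contextlib,sys
from r import *
n=int(sys.argv[1]);rows=[]
for i in range(n):
    if i: read_camera('top')
    b=io.StringIO()
    with contextlib.redirect_stdout(b): rep()
    w=b.getvalue().split();g=lambda k:float(w[w.index(k)+1])
    rows.append([g("phi"),g("PULL"),g("Ft"),g("fz"),g("z")])
print(np.round(rows[0],2),np.round(np.mean(rows[1:],0),2))
E
```

Call:
{"name": "jog_arm", "arguments": {
  "moves": [
    {"slide": [0,1.0,-0.3],"angular": [0,0,0.7],"fingers": 1}
  ]
}}

```text
clock: 13.53
tcp_pos: [0.5091, -0.0299, 0.074]
orientation: [0.0, -0.476, 0.88, -0.0]
wrist_force: [3.6, -2.9, 1.9]
finger_gap: 0.0206
grip_force: 69.6
```

```bash
python3 q.py 5
```

```text
[-52.7    5.53   4.64   1.94  74.  ] [-52.52   5.66   5.15   1.56  74.  ]
```

Call:
{"name": "jog_arm", "arguments": {
  "moves": [
    {"slide": [0,1.0,0.1],"angular": [0,0,0.7],"fingers": 1}
  ]
}}

```text
clock: 13.82
tcp_pos: [0.5081, -0.0294, 0.0739]
orientation: [0.0, -0.47, 0.882, -0.0]
wrist_force: [3.7, -3.5, 1.9]
finger_gap: 0.0202
grip_force: 69.6
```

```bash
python3 q.py 9
```

```text
[-51.9    5.68   5.     1.86  73.9 ] [-51.78   5.23   4.96   1.31  73.87]
```

Call:
{"name": "jog_arm", "arguments": {
  "moves": [
    {"slide": [0,1.4,0],"angular": [0,0,0.8],"fingers": 1},
    {"slide": [0,2.8,0.1],"angular": [0,0,1.6],"fingers": 1}
  ]
}}

```text
clock: 14.38
tcp_pos: [0.506, -0.0279, 0.0739]
orientation: [0.0, -0.458, 0.889, -0.0]
wrist_force: [4.8, -4.1, 0.8]
finger_gap: 0.0202
grip_force: 69.6
```

```bash
python3 q.py 9
```

```text
[-50.1    6.41   6.24   0.8   73.9 ] [-49.99   5.68   5.83   1.57  73.85]
```

Call:
{"name": "jog_arm", "arguments": {
  "moves": [
    {"slide": [0,1.0,0],"angular": [0,0,0.7],"fingers": 1}
  ]
}}

```text
clock: 14.87
tcp_pos: [0.5051, -0.0272, 0.0738]
orientation: [0.0, -0.452, 0.892, -0.0]
wrist_force: [4.7, -2.8, 1.5]
finger_gap: 0.0205
grip_force: 69.6
```

```bash
python3 q.py 9
```

```text
[-49.3    6.18   5.41   1.45  73.8 ] [-49.29   5.5    5.5    1.06  73.81]
```

Call:
{"name": "jog_arm", "arguments": {
  "moves": [
    {"slide": [0,0.7,0],"angular": [0,0,0.4],"fingers": 1}
  ]
}}

```text
clock: 15.35
tcp_pos: [0.5046, -0.0268, 0.0739]
orientation: [0.0, -0.449, 0.893, -0.0]
wrist_force: [4.5, -2.7, 1.6]
finger_gap: 0.0203
grip_force: 69.6
```

```bash
python3 q.py 2
```

```text
[-48.9    6.     5.28   1.65  73.9 ] [-48.8    6.34   5.74   0.52  73.8 ]
```

Call:
{"name": "jog_arm", "arguments": {
  "moves": [
    {"slide": [0,0.7,0],"angular": [0,0,0.4],"fingers": 1}
  ]
}}

```text
clock: 15.48
tcp_pos: [0.5041, -0.0264, 0.0739]
orientation: [0.001, -0.446, 0.895, -0.0]
wrist_force: [4.8, -3.6, 0.5]
finger_gap: 0.0202
grip_force: 69.6
```

```bash
python3 q.py 2
```

```text
[-48.4    6.51   5.97   0.46  73.9 ] [-48.4    6.06   6.31  -0.18  73.8 ]
```

Call:
{"name": "jog_arm", "arguments": {
  "moves": [
    {"slide": [0,0.7,0],"angular": [0,0,0.4],"fingers": 1}
  ]
}}

```text
clock: 15.62
tcp_pos: [0.5037, -0.0261, 0.0739]
orientation: [0.001, -0.443, 0.896, -0.0]
wrist_force: [4.6, -3.7, 1.1]
finger_gap: 0.0203
grip_force: 69.6
```

```bash
python3 q.py 2
```

```text
[-48.1    5.89   5.95   1.08  73.9 ] [-48.     5.27   5.99   0.39  73.9 ]
```

Call:
{"name": "jog_arm", "arguments": {
  "moves": [
    {"slide": [0,-1,0],"angular": [0,0,-0.6],"fingers": 1},
    {"slide": [0,-1.6,0],"angular": [0,0,-1],"fingers": 1},
    {"slide": [0,-1.6,0],"angular": [0,0,-1],"fingers": 1}
  ]
}}

```text
clock: 15.92
tcp_pos: [0.5047, -0.0269, 0.0738]
orientation: [0.0, -0.451, 0.893, -0.0]
wrist_force: [4.2, -3.2, 0.1]
finger_gap: 0.0199
grip_force: 69.6
```

```bash
python3 q.py 6
```

```text
[-48.9    3.87   5.29   0.09  73.8 ] [-48.9    4.49   5.32   1.55  73.8 ]
```

Call:
{"name": "jog_arm", "arguments": {
  "moves": [
    {"slide": [0,-1.2,0],"angular": [0,0,-0.5],"fingers": 1},
    {"slide": [0,-2.4,0],"angular": [0,0,-1],"fingers": 1},
    {"slide": [0,-2.4,0],"angular": [0,0,-1],"fingers": 1}
  ]
}}

```text
clock: 16.42
tcp_pos: [0.5059, -0.0279, 0.0735]
orientation: [-0.0, -0.459, 0.888, 0.001]
wrist_force: [3.3, -1.3, 1.4]
finger_gap: 0.0203
grip_force: 69.6
```

```bash
python3 q.py 6
```

```text
[-50.     2.82   3.42   1.37  73.5 ] [-50.02   2.79   2.98   1.13  73.54]
```

Call:
{"name": "jog_arm", "arguments": {
  "moves": [
    {"slide": [0,-1.2,0],"angular": [0,0,-0.8],"fingers": 1},
    {"slide": [0,-2.4,0],"angular": [0,0,-1.6],"fingers": 1},
    {"slide": [0,-2.4,0],"angular": [0,0,-1.6],"fingers": 1}
  ]
}}

```text
clock: 16.92
tcp_pos: [0.5077, -0.0294, 0.0735]
orientation: [-0.0, -0.472, 0.882, 0.001]
wrist_force: [2.4, -0.4, 0.4]
finger_gap: 0.0208
grip_force: 69.6
```

```bash
python3 q.py 6; python3 r.py
```

```text
[-51.7    1.45   2.24   0.41  73.5 ] [-51.64   0.89   1.08   1.14  73.5 ]
clk 17.17 r 82.9 phi -51.7 z 73.5 yawerr 1.0 | PULL 1.02 Ft 1.18 rad -2.10 fz 0.88 M [ 0.235 -0.367 -0.011] gap 19.9 grip 70
```

Call:
{"name": "jog_arm", "arguments": {
  "moves": [
    {"slide": [-0.5,-0.5,-3],"angular": [0,0,0],"fingers": 1},
    {"slide": [-0.5,-0.5,-6],"angular": [0,0,0],"fingers": 1},
    {"slide": [-0.5,-0.5,-9],"angular": [0,0,0],"fingers": 1},
    {"slide": [-0.5,-0.5,-11],"angular": [0,0,0],"fingers": 1},
    {"slide": [-0.5,-0.5,-11],"angular": [0,0,0],"fingers": 1}
  ]
}}

```text
clock: 17.58
tcp_pos: [0.5085, -0.0292, 0.0849]
orientation: [-0.0, -0.471, 0.882, 0.0]
wrist_force: [1.6, 3.1, -2.2]
finger_gap: 0.0203
grip_force: 69.2
```

```bash
python3 q.py 3; python3 r.py; python3 arc.py .555 .0388 .0825 -6 5 0
```

```text
[-5.20e+01 -3.00e-02 -4.50e-01 -2.24e+00  8.49e+01] [-5.20e+01  5.00e-02 -5.10e-01 -1.98e+00  8.47e+01]
clk 17.68 r 82.5 phi -52.0 z 84.6 yawerr 0.6 | PULL -0.02 Ft -0.45 rad -3.55 fz -2.30 M [ 0.735 -0.269  0.035] gap 20.0 grip 69
r now 82.45296413093034 yaw -124.37467835681345 x yaw -123.76024646164691
-0.3 -8.6 -0.0 ang -6.0
-1.6 -17.2 -0.0 ang -12.0
-3.7 -25.5 -0.0 ang -18.0
-6.7 -33.6 -0.0 ang -24.0
-10.6 -41.4 -0.0 ang -30.0
```

Call:
{"name": "jog_arm", "arguments": {
  "moves": [
    {"slide": [-1,-8.6,0],"angular": [0,0,-6],"fingers": 1},
    {"slide": [-2.4,-17.1,0],"angular": [0,0,-12],"fingers": 1},
    {"slide": [-4.6,-25.3,0],"angular": [0,0,-18],"fingers": 1},
    {"slide": [-7.6,-33.3,0],"angular": [0,0,-24],"fingers": 1},
    {"slide": [-11.5,-41,0],"angular": [0,0,-30],"fingers": 1},
    {"slide": [-11.5,-41,0],"angular": [0,0,-30],"fingers": 1},
    {"slide": [-11.5,-41,0],"angular": [0,0,-30],"fingers": 1}
  ]
}}

```text
clock: 18.27
tcp_pos: [0.5485, -0.0429, 0.0841]
orientation: [-0.001, -0.682, 0.731, 0.001]
wrist_force: [0.6, 1.6, -2.6]
finger_gap: 0.0203
grip_force: 69.2
```

```bash
python3 r.py
```

```text
clk 18.27 r 82.0 phi -81.9 z 84.1 yawerr 0.6 | PULL -0.21 Ft 0.43 rad -1.68 fz -2.65 M [ 0.263 -0.154 -0.053] gap 20.3 grip 69
```

Call:
{"name": "jog_arm", "arguments": {
  "moves": [
    {"slide": [0,0,2],"angular": [0,0,0],"fingers": 1},
    {"slide": [-0.5,0,4],"angular": [0,0,0],"fingers": 1},
    {"slide": [-0.5,0,6],"angular": [0,0,0],"fingers": 1},
    {"slide": [-0.5,0,7.5],"angular": [0,0,0],"fingers": 1},
    {"slide": [-0.5,0,7.5],"angular": [0,0,0],"fingers": 1}
  ]
}}

```text
clock: 18.68
tcp_pos: [0.5488, -0.0426, 0.0769]
orientation: [-0.001, -0.683, 0.73, 0.0]
wrist_force: [-1.3, -0.9, -2.1]
finger_gap: 0.0203
grip_force: 69.3
```

```bash
python3 r.py
```

```text
clk 18.68 r 81.6 phi -82.0 z 76.9 yawerr 0.5 | PULL -0.17 Ft -1.23 rad 0.98 fz -2.15 M [-0.218  0.211  0.086] gap 20.3 grip 69
```

Call:
{"name": "jog_arm", "arguments": {
  "moves": [
    {"slide": [0,0,1.5],"angular": [0,0,0],"fingers": 1},
    {"slide": [0,0,2.5],"angular": [0,0,0],"fingers": 1},
    {"slide": [0,0,2.8],"angular": [0,0,0],"fingers": 1},
    {"slide": [0,0,2.8],"angular": [0,0,0],"fingers": 1}
  ]
}}

```text
clock: 19.02
tcp_pos: [0.5494, -0.043, 0.0748]
orientation: [-0.0, -0.683, 0.73, -0.001]
wrist_force: [-3.3, -4.5, 1.5]
finger_gap: 0.0203
grip_force: 69.6
```

```bash
python3 r.py
```

```text
clk 19.02 r 82.0 phi -82.5 z 74.8 yawerr 0.1 | PULL -1.02 Ft -2.98 rad 4.71 fz 1.49 M [-0.891  0.56   0.158] gap 20.3 grip 70
```

Call:
{"name": "jog_arm", "arguments": {
  "moves": [
    {"slide": [0,0,0],"angular": [0,0,0],"fingers": 0.7},
    {"slide": [0,0,0],"angular": [0,0,0],"fingers": 0.6},
    {"slide": [0,0,0],"angular": [0,0,0],"fingers": 0.5},
    {"slide": [0,0,0],"angular": [0,0,0],"fingers": 0.4},
    {"slide": [0,0,0],"angular": [0,0,0],"fingers": 0.3},
    {"slide": [0,0,0],"angular": [0,0,0],"fingers": 0.3},
    {"slide": [0,0,0],"angular": [0,0,0],"fingers": 0.3}
  ],
  "squeeze": 30
}}

```text
clock: 19.6
tcp_pos: [0.5494, -0.0421, 0.0744]
orientation: [0.0, -0.683, 0.73, 0.0]
wrist_force: [0.5, 0.3, 1.1]
finger_gap: 0.06
grip_force: 0.0
```

```bash
python3 r.py
```

```text
clk 19.60 r 81.1 phi -82.4 z 74.4 yawerr 0.2 | PULL 0.61 Ft 0.48 rad -0.36 fz 1.10 M [-0.059  0.019  0.012] gap 60.0 grip 0
```

Call:
{"name": "jog_arm", "arguments": {
  "moves": [
    {"slide": [0,0,-15],"angular": [0,0,0],"fingers": 0.3},
    {"slide": [0,0,-50],"angular": [0,0,0],"fingers": 0.3},
    {"slide": [0,0,-90],"angular": [0,0,0],"fingers": 0.3},
    {"slide": [30,0,-120],"angular": [0,0,0],"fingers": 0.3},
    {"slide": [70,0,-130],"angular": [0,0,0],"fingers": 0.3},
    {"slide": [110,0,-130],"angular": [0,0,0],"fingers": 0.3},
    {"slide": [150,0,-130],"angular": [0,0,0],"fingers": 0.3},
    {"slide": [190,0,-130],"angular": [0,0,0],"fingers": 0.3},
    {"slide": [190,0,-130],"angular": [0,0,0],"fingers": 0.3},
    {"slide": [190,0,-130],"angular": [0,0,0],"fingers": 0.3}
  ]
}}

```text
clock: 20.43
tcp_pos: [0.5364, -0.2341, 0.204]
orientation: [0.0, -0.682, 0.731, 0.0]
wrist_force: [-0.9, 0.4, -0.8]
finger_gap: 0.0597
grip_force: 0.0
```

```bash
python3 - <<'E'
from h import *
np.set_printoptions(precision=4,suppress=True)
t=read_camera("top");s=read_camera("side");st=get_state();print(st["tcp_pos"],st["wrist_force"],st["ft_torque"])
a=cv2.resize(t["color"][140:230,215:305],(400,400),interpolation=cv2.INTER_CUBIC)
b=cv2.resize(s["color"][160:230,255:325],(400,400),interpolation=cv2.INTER_CUBIC)
cv2.imwrite("pics/c4.png",cv2.cvtColor(np.hstack([a,b]),cv2.COLOR_RGB2BGR))
for k in["ball","head"]:
    u=best(k,t,(270,190),60);v=best(k,s,(290,200),60);print(k,u,v)
    if u is not None and v is not None: print(*tri(t,u,s,v))
E
```

```text
[ 0.5365 -0.2314  0.2041] [ 0.0838 -0.2853  0.1768] [ 0.0322 -0.0054 -0.0167]
ball [290.5 190.4] [300.9 204.3]
[ 0.55   -0.0499  0.0763] 0.008638118385391465
head [251.8 194.1] [288.9 197.8]
[0.5511 0.0459 0.0577] 0.01154451030075962
```

View pics/c4.png

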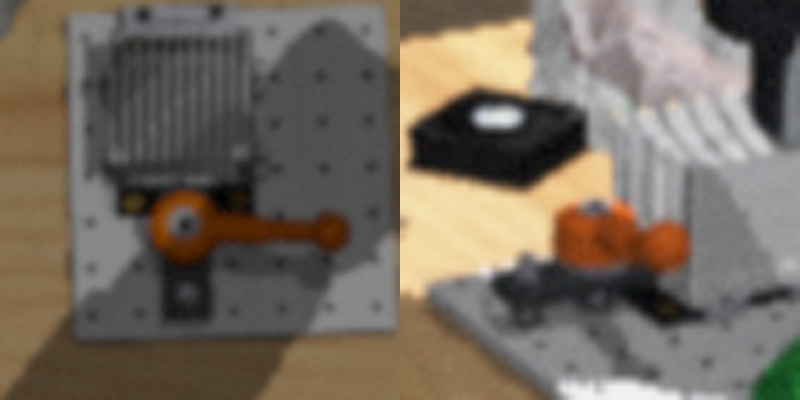

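The crop shows the lever to the right with its ball at top px (290,192), over the plate and well behind the front edge. The heat sink is in place and the gripper is clear. While lowering, the spring load reversed at the engaged height (the tooth tops would have stopped it at least 2 mm higher), so the lever is home. Handing in.

```bash
python3 - <<'E'
from h import *
t=read_camera("top");s=read_camera("side")
print(tri(t,(289.3,191.8),s,(301,202.9)))
print(hand_in())
E
```

```text
(array([ 0.54836615, -0.0478746 ,  0.07925764]), np.float64(0.0031943233360135718))
the job is handed in; nothing more can be done
None
```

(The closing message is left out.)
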